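# Hold a coupon slide flush on a tilted vacuum stage

### The arm

A 6-joint arm with a two-finger parallel gripper is mounted at the origin on a cart in front of the work surface, level with it; the furniture and walls round the work are solid. World frame = base frame: x ahead of the robot, y to its left, z up, the work surface at z = 0. Lengths are in m, angles in rad, forces in N, time in s.
With the tool pointing down it reaches from about 0.3 to 0.775 m from the base axis. Payload 14.6 kg.
Tool frame: the origin (TCP) lies at the very end of the fingers, on their centre line; the grasp point (between the pads) lies 19 mm behind it; z points along the fingers, y is the line along which they close (so a half turn about z gives the same grasp; the last joint's range is limited). The gripper opens to 94 mm and grips with 3 to 60 N. Pads are 16 mm wide; open, the fingers measure 119 mm over their backs; the gripper's body (75 mm by 177 mm) begins 78 mm behind the grasp point.
Start: joints at [-1.29, 0.3, 1.521, -0, 1.321, -0.067], TCP at [0.187, -0.517, 0.205] pointing down, gripper open.
Joint ranges: [-3.03, 3.03], [-0.79, 2.21], [0.23, 2.52], [-1.04, 4.18], [0, 3.07], [-2.55, 2.55]. Speed limits (rad/s): [2.22, 2.22, 2.57, 3.14, 3.14, 3.14].

### API

Orientations are given as [roll, pitch, yaw] about the fixed x, y, z axes, in that order (R = Rz(yaw) Ry(pitch) Rx(roll)).
In Python, from station import ctrl, cams gives the robot as it stands. The module is installed in compiled form; this text tells all that it offers.
- The arm moves only by the tool arm_command, never from a script. Its argument "plan" is a list that holds one entry, the list of rows, each a list of 7 numbers: the shift along the tool's x, y, z in mm, then the turn, a rotation vector about the tool's x, y, z in rad, then the closure, from -1 (fully open) to 1 (shut). A call has 1 to 12 rows; each row is the pose to reach, as a shift and turn from the pose commanded when the call began, along the tool's axes at that moment; what a row does not reach only later rows make up. A row lasts 1/10 s, in which the tool goes at most 50 mm and 8.59 degrees, less where a joint would pass 70% of its speed; a pose out of reach is approached as far as the arm can. A call with a gripper value outside its range is refused whole. The fingers move at their own pace and stop on an object; "squeeze" is the grip in N (left out, the last holds). Time passes only in rows, so rows that repeat a pose let the fingers close. It gives the time, the measured TCP pose, the force, the opening and the grip force at its end, in the units of the state.
- ctrl.get_obs(): the state, without advancing time (a new reading comes with each control period).
- cams.camera(name): name is "side" or "top"; returns (picture, depth): 480x640x3 uint8, blue, green, red; 480x640 float32, m along the optical axis (not along the pixel's ray), 0 where there is no reading.
- cams.camera_info(name): a dict with "fx", "fy", "cx", "cy" (pixels), "dist_coeffs" ([k1, k2, p1, p2, k3] as OpenCV has them; the pictures are not rectified), "world_to_cam" (4x4, takes a point from world to camera coordinates). Camera axes: x right, y down, z forward; pixel columns grow to the right and rows downward; lengths in m; the calibration is good to about 2 mm. A picture is of the moment at which its call begins. camera_info takes no time and is no camera call.
- ctrl.hand_in(): hands the job in; it is judged then, once.
The state is a dict: "time_s": time; "qpos": joint angles; "joint_vel": joint speeds; "tau": joint torques, N m; "ee_pos": TCP position; "eef_rot": TCP orientation; "force": force on the tool from outside, world axes, zero at the start; "moment": the same for the moment, N m; "grip_width": finger opening in m; "grip_force": force on a finger pad.
Only numpy, scipy, OpenCV 4.12 (cv2) and the standard library are available. Lean on these libraries where they do the work, as an engineer would, in place of code of your own. Each camera call takes 0.05 s, during which the arm holds its last target. There are 200 camera calls.

### The job

Take the black slide with the copper coupon out of the tray by its two long edges and bring it to the tilted vacuum stage, coupon up. Rest its lower short edge against the two locating pins, tilt it by feel until it lies flush on the sloped chuck face, centred across it, and press it on gently so that the sprung valve tip in the middle is pushed fully in. Finish while still gripping and pressing it there, without shifting the stage's tilt setting or disturbing the other two slides, the cup and the objective.

Things in the scene. Friction and masses are not known exactly. Their poses are not given: they have to be found in the camera images.
- slide_copper: Black slide, 80 (x) x 54 (y) x 7 mm thick, 60 to 130 g, with a copper coupon 34 x 28 mm and two small steel clips on top (13 mm high in all). Origin at the centre of its flat underside, z up through the coupon. Same either end round. Grip it across its 54 mm width, at the middle of its long edges.
- slide_white: The same slide with a white ceramic coupon. Bystander.
- slide_green: The same slide with a green coupon. Bystander.
- tray: Grey tray fixed to the bench, 104 (x) x 266 (y) x 25 mm; origin: centre of its underside. Two rails along y carry the slides, undersides 20 mm above the bench, long edges along the tray's x, at y = -94, 0, +94 mm, any slide in any place, 40 mm between neighbours. Between the rails (46 mm) fingertips have room beside and below the slides down to its 5 mm floor. Ribs let slides shift 3 to 4 mm.
- stage_table: Tilting table with chuck. Origin on the hinge axis, 23 mm above the bench, at the low edge, towards the robot; x runs uphill, y along the hinge, z normal to the chuck face. Set at 14 to 28 degrees, held by clamp friction; over about 35 N on the face slips it. Chuck: aluminium block 36 mm wide (y), 90 mm long, 28 mm high, so the slide overhangs 9 mm each side and fingertips may pass down beside it.
- stage_face (a point): Centre of the flat chuck face, at x = 60, y = 0, z = 32 mm of stage_table, same axes (x uphill, z out of the face). Two locating pins, 6 mm across and 6 mm high, stand on the face at x = -43, y = -12 and +12 mm from here: a slide against both pins has its centre right over this point.
- valve_tip (a joint): Brass tip of the vacuum valve, 8 mm across, at the centre of the face, on a spring along the face normal. 0: standing 5 mm proud of the face; grows as it is pressed; 0.005 m: level with the face. Takes 2 N to start and 4.5 N to hold level, more than the slide weighs, so the slide lifts off again if it is let go.
- objective: Small black microscope objective, 34 mm across, 48 mm high, standing loose. Origin at the centre of its underside. Bystander.
- cup_b: Small lidded sample cup, 56 mm across, 58 mm high, standing loose. Origin at the centre of its underside. Bystander.
- stage_base: Grey base of the stage, fixed to the bench, 132 x 136 x 13 mm; origin: centre of its underside; x points away from the low side. A quadrant plate and clamp knob stand beside the table on its -y side (57 to 78 mm off the middle line, 88 to 112 mm from the hinge axis).

How it is judged:
By the outcome, as a careful person would: the job done as asked, in the order asked, and still so for the second after the job is handed in, while the arm keeps its last pose, push and grip.
It also fails if it takes over 42 s, if anything falls off the work surface, if the arm or the gripper's body presses on something with over 40 N, if the wrist force passes 120 N, or if a joint passes its speed limit or range.

## Working session

There is one attempt and no reset: what is moved stays moved. The work goes in short steps, Python scripts to look and compute and a tool call to move; the robot and the scene stay as the last step left them, time stands still between calls to the robot, and variables do not carry over. Pictures are saved under pics/ and viewed, at most 10 in all, crops included, and the job is handed in when it is done.

Besides the shell and the picture viewer there is one more tool, called after ">>>" as name(argument=value, ...) on one line, values as JSON. arm_command: Moves the arm, as the interface text tells. Its arguments: {"type":"object","properties":{"plan":{"type":"array"},"squeeze":{"type":"number"}},"required":["plan"]}

```bash
mkdir -p pics; python3 - <<'E'
from station import ctrl,cams
import cv2,numpy as np
o=ctrl.get_obs();print({k:np.round(v,3) for k,v in o.items()})
for n in("side","top"):
    p,d=cams.camera(n);cv2.imwrite(f"pics/{n}0.png",p);np.savez(f"pics/{n}0.npz",p=p,d=d)
    print(n,cams.camera_info(n))
E
```

```text
{'time_s': np.float64(0.0), 'qpos': array([-1.29 ,  0.3  ,  1.522, -0.   ,  1.321, -0.067]), 'joint_vel': array([-0.002,  0.   ,  0.   ,  0.001, -0.001, -0.001]), 'tau': array([-2.0000e-03, -5.3181e+01, -3.5274e+01,  7.1000e-02,  2.4000e-02,
       -0.0000e+00]), 'ee_pos': array([ 0.187, -0.517,  0.205]), 'eef_rot': array([-3.14 , -0.   ,  0.348]), 'force': array([ 0.67 , -0.18 ,  0.094]), 'moment': array([-0.021, -0.049, -0.012]), 'grip_force': np.float64(0.0), 'grip_width': np.float64(0.094)}
side {'fx': 490.729741450081, 'fy': 490.729741450081, 'cx': 325.7218990652541, 'cy': 239.32453790757353, 'dist_coeffs': array([-0.0483777,  0.       ,  0.       ,  0.       ,  0.       ]), 'world_to_cam': array([[ 0.40694535,  0.91339956, -0.00983491, -0.29791244],
       [ 0.6617611 , -0.3022208 , -0.68610119, -0.28229074],
       [-0.62965684,  0.27269732, -0.72743964,  1.46003723],
       [ 0.        ,  0.        ,  0.        ,  1.        ]])}
top {'fx': 546.0144032897709, 'fy': 546.0144032897709, 'cx': 313.7222026416922, 'cy': 236.4903344609041, 'dist_coeffs': array([-0.14965384,  0.        ,  0.        ,  0.        ,  0.        ]), 'world_to_cam': array([[ 0.02560653, -0.99956479, -0.01464737,  0.07404246],
       [-0.99859035, -0.02489463, -0.04687828,  0.55655477],
       [ 0.04649323,  0.01582711, -0.99879321,  1.18800972],
       [ 0.        ,  0.        ,  0.        ,  1.        ]])}
```

View pics/top0.png

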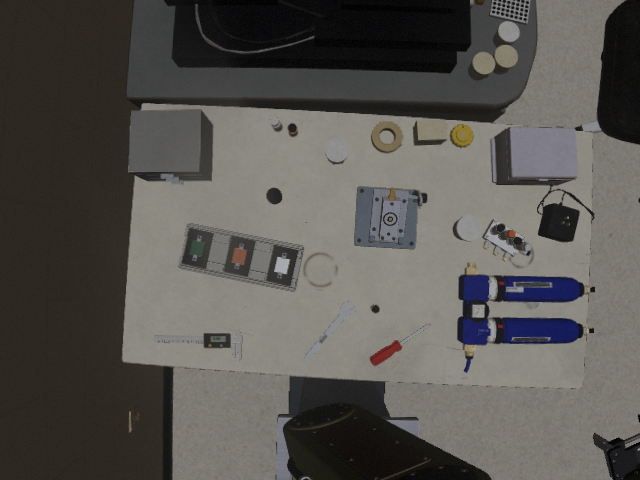

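View pics/side0.png

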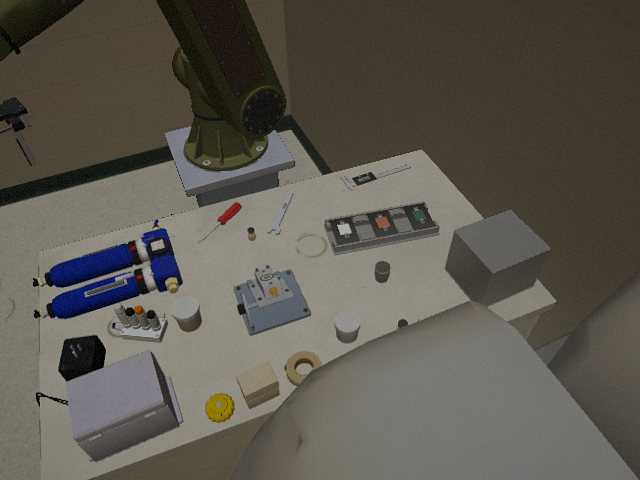

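Top view: the tray is at about (241,257), tilted, with the copper slide in the middle at (240,257). The stage is at (387,217) with its knob and pins visible, and the objective is at (274,196). The side view shows the same: copper slide at (382,222), stage at (268,290).

```bash
cat > h.py <<'E'
import cv2,numpy as np
from station import ctrl,cams
def P(n):
    c=cams.camera_info(n);K=np.array([[c["fx"],0,c["cx"]],[0,c["fy"],c["cy"]],[0,0,1]]);return K,np.array(c["dist_coeffs"]),np.array(c["world_to_cam"])
def rays(n,uv):
    K,D,T=P(n);u=cv2.undistortPoints(np.float64(uv).reshape(-1,1,2),K,D)[:,0]
    d=np.c_[u,np.ones(len(u))]@T[:3,:3];return -T[:3,:3].T@T[:3,3],d
def onplane(n,uv,z):
    o,d=rays(n,uv);return o+d*((z-o[2])/d[:,2])[:,None]
def bydepth(n,uv,dep):
    o,d=rays(n,uv);return o+d*np.asarray(dep)[:,None]
def proj(n,X):
    K,D,T=P(n);return cv2.projectPoints(np.float64(X).reshape(-1,1,3),cv2.Rodrigues(T[:3,:3])[0],T[:3,3],K,D)[0][:,0]
def tri(uv1,uv2,a="top",b="side"):
    o1,d1=rays(a,[uv1]);o2,d2=rays(b,[uv2]);d1,d2=d1[0],d2[0]
    s=np.linalg.lstsq(np.c_[d1,-d2],o2-o1,rcond=None)[0];p,q=o1+s[0]*d1,o2+s[1]*d2;return (p+q)/2,np.linalg.norm(p-q)
E
python3 - <<'E'
from h import *
for n in("top","side"):
    f=np.load(f"pics/{n}0.npz");p,d=f["p"],f["d"]
    hsv=cv2.cvtColor(p,cv2.COLOR_BGR2HSV)
    m=((hsv[...,0]<14)&(hsv[...,1]>110)&(hsv[...,2]>90)).astype(np.uint8)
    k,l,s,c=cv2.connectedComponentsWithStats(m)
    for i in range(1,k):
        if s[i,4]>40:
            ys,xs=np.where(l==i);w=onplane(n,[c[i]],.031)[0]
            r=cv2.minAreaRect(onplane(n,np.c_[xs,ys],.031)[:,:2].astype(np.float32)*1000)
            print(n,s[i],c[i].round(1),w.round(4),r, "depth z",np.median(bydepth(n,np.c_[xs,ys],d[ys,xs])[:,2]).round(4))
f=np.load("pics/top0.npz");p,d=f["p"],f["d"]
ys,xs=np.mgrid[180:255,345:435];ys=ys.ravel();xs=xs.ravel()
X=bydepth("top",np.c_[xs,ys],d[ys,xs]);np.set_printoptions(suppress=True,linewidth=250)
Z=(X[:,2]*1000).round().astype(int).reshape(75,90)
print(Z[::4,::4])
# the two crops
cr=cv2.resize(p[180:255,345:435],None,fx=6,fy=6,interpolation=cv2.INTER_CUBIC)
cs=cv2.resize(np.load("pics/side0.npz")["p"][258:338,228:318],None,fx=6,fy=6,interpolation=cv2.INTER_CUBIC)
cv2.imwrite("pics/c_top.png",cr);cv2.imwrite("pics/c_side.png",cs)
E
```

```text
top [232 248  15  17 157] [239.  255.8] [0.5076 0.2493 0.031 ] ((507.6841125488281, 249.5532989501953), (25.45758628845215, 31.14313316345215), 79.09368133544922) depth z 0.0312
top [370 341  32  24 305] [385.2 353. ] [ 0.3053 -0.0733  0.031 ] ((306.0245361328125, -73.43794250488281), (22.42242431640625, 72.63849639892578), 34.97885513305664) depth z 0.0198
side [218 202  24  21 190] [229.5 212.2] [ 0.3216 -0.0778  0.031 ] ((320.74462890625, -77.57713317871094), (24.121685028076172, 74.73593139648438), 36.334720611572266) depth z 0.0187
side [375 217  15  11 107] [382.  221.9] [0.5087 0.2486 0.031 ] ((509.074462890625, 248.4669647216797), (27.63378143310547, 32.784698486328125), 76.8807144165039) depth z 0.0298
[[   4   -1   -5   -3    1   -3    5   -1   -2   -3    0   -1    2   -3   -1    1    0   -1   -2   -1    2   -2   -1]
 [  -1   -2    5   -1   -2    1   -2   -4    0    1   -4   -2    0   -3    1    3   -2    2    0   -3   -1   -5    1]
 [   0   -1    2   10   16   13   11   11   74   17   10   14   96    3    1    1    3   -1    0   -2    2   -1   -4]
 [  -1    0   -2    6   1
[... 1163 characters left out ...]
  0    3   14   18   14   12   33   35   66   64   63   68   35   39   14   12   16    6   -6   -2    1    3]
 [  -2   -2    0   15   15   12   34   32   32   63   61   61   63   29   31   11   12   14   -4   -1   -1    2   -4]
 [  -1   -2    0   17   16   11   31   28   29   36   56   60   66   34   32   16   15   10   -2   -4    1   -2   -1]
 [  -2   -3    1   15   14   15   14    9   13   19   13   11   15   15   30   15   17   15    1    2    0    3    3]
 [  -1    0   -1   -1   -6   -2    0   -3   -3    3   -3    3   -3   -2   13    5    8   14   -1    0   -1   -1    1]
 [  -4   -2    2    1   -4    1   -2    1   -1   -2   -1   -5   -1   -1   -2    0    3   -3    0    3    0    1   -2]]
```

View pics/c_top.png

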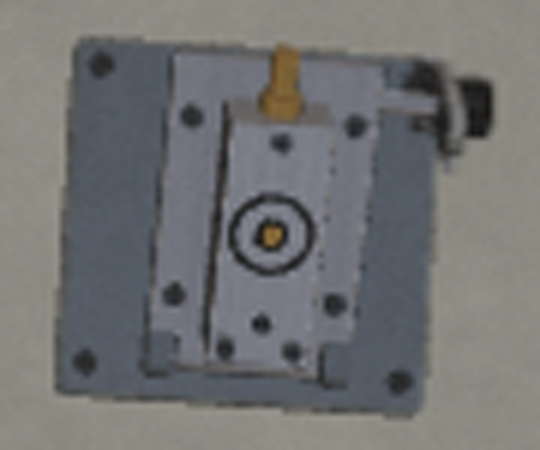

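View pics/c_side.png

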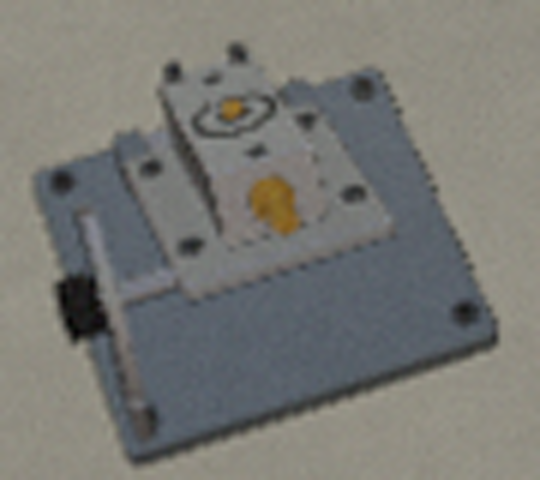

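Crop top: ring and valve at (271,235), pins at (225,348) and (292,352), which is the low, robot-facing end. The side crop agrees: pins at (173,71) and (236,50), valve at (232,108).

```bash
python3 - <<'E'
from h import *
np.set_printoptions(suppress=True,precision=4)
c2=lambda u,v,x0,y0:((u+.5)/6-.5+x0,(v+.5)/6-.5+y0)
T=[c2(*a,345,180) for a in[(271,235),(225,348),(292,352)]]
S=[c2(*a,228,258) for a in[(232,108),(236,50),(173,71)]]
print("tri valve,pins");
# side: robot is far side; left in side image = -y. pins top: left=+y
for a,b in zip(T,S): print(*tri(a,b))
# face plane from depth
for n in("top","side"):
    f=np.load(f"pics/{n}0.npz");p,d=f["p"],f["d"]
    xs,ys=np.meshgrid(np.arange(640),np.arange(480));xs=xs.ravel();ys=ys.ravel()
    X=bydepth(n,np.c_[xs,ys],d.ravel());o=d.ravel()>0
    v,_=tri(T[0],S[0])
    for lab,r,zr in(("chuck",.03,(-.014,.014)),):
        dx=X-v
        # local frame guess
        m=o&(np.hypot(dx[:,0],dx[:,1])<.06)&(X[:,2]>.05)
        A=X[m];best=None;rng=np.random.default_rng(0)
        for _ in range(400):
            q=A[rng.choice(len(A),3,0)];nn=np.cross(q[1]-q[0],q[2]-q[0]);L=np.linalg.norm(nn)
            if L<1e-5: continue
            nn/=L;nn*=np.sign(nn[2])
            if not .85<nn[2]<.98: continue
            c=np.abs((A-q[0])@nn)<.004
            if best is None or c.sum()>best.sum(): best=c
        B=A[best];ce=B.mean(0);nn=np.linalg.svd(B-ce)[2][2];nn*=np.sign(nn[2])
        print(n,len(A),best.sum(),ce,nn,"tilt",np.degrees(np.arccos(nn[2])),"az uphill",np.degrees(np.arctan2(-nn[1],-nn[0])),"z at valve",ce[2]-(nn[:2]@(v[:2]-ce[:2]))/nn[2])
    # base blue-grey
    hsv=cv2.cvtColor(p,cv2.COLOR_BGR2HSV).reshape(-1,3)
    m=o&(np.hypot(X[:,0]-v[0],X[:,1]-v[1])<.13)&(X[:,2]>.007)&(X[:,2]<.2)
    mk=cv2.morphologyEx(m.reshape(480,640).astype(np.uint8),cv2.MORPH_OPEN,np.ones((3,3)))
    # knob excluded: base only by height 7..20
    m2=mk.ravel().astype(bool)&(X[:,2]<.02)
    W=onplane(n,np.c_[xs,ys][m2],.013)
    print(n,"base rect",cv2.minAreaRect(W[:,:2].astype(np.float32)*1000))
    # tray
    t=np.array([.508,.249])
    m=o&(np.hypot(X[:,0]-t[0],X[:,1]-t[1])<.17)&(X[:,2]>.009)&(X[:,2]<.06)
    mk=cv2.morphologyEx(m.reshape(480,640).astype(np.uint8),cv2.MORPH_OPEN,np.ones((3,3)))
    k,l,s,c=cv2.connectedComponentsWithStats(mk);i=1+np.argmax(s[1:,4]);yy,xx=np.where(l==i)
    W=onplane(n,np.c_[xx,yy],.025);print(n,"tray rect",cv2.minAreaRect(W[:,:2].astype(np.float32)*1000))
    # black slide body
    g=p.max(2);m=(g<62).astype(np.uint8);q=proj(n,[.508,.249,.027])[0].astype(int)
    w=np.zeros_like(m);w[q[1]-22:q[1]+22,q[0]-22:q[0]+22]=1;m=m*w
    yy,xx=np.where(m>0);W=onplane(n,np.c_[xx,yy],.027);W=W[np.hypot(W[:,0]-t[0],W[:,1]-t[1])<.055]
    print(n,"slide rect",len(W),cv2.minAreaRect(W[:,:2].astype(np.float32)*1000))
    cv2.imwrite(f"pics/s_{n}.png",cv2.resize(p[q[1]-30:q[1]+30,q[0]-40:q[0]+40],None,fx=5,fy=5,interpolation=cv2.INTER_CUBIC))
a=cv2.imread("pics/s_top.png");b=cv2.imread("pics/s_side.png");cv2.imwrite("pics/s.png",np.vstack([a,b])[:600])
E
```

```text
tri valve,pins
[ 0.5921 -0.0704  0.082 ] 0.0004681421810826444
[ 0.5533 -0.0571  0.0645] 0.000536586530642021
[ 0.5526 -0.0808  0.0637] 0.00027523875822331895
top 1305 649 [ 0.59   -0.0696  0.078 ] [-0.4487  0.0496  0.8923] tilt 26.837022432747595 az uphill -6.302845009911181 z at valve 0.0790865624877267
top base rect ((601.0731201171875, -70.52896118164062), (136.8346405029297, 132.24925231933594), 87.95919036865234)
top tray rect ((505.605712890625, 249.04945373535156), (261.80694580078125, 96.45506286621094), 80.30364227294922)
top slide rect 488 ((508.0346984863281, 249.28842163085938), (52.54758071899414, 78.53131103515625), 79.13170623779297)
side 813 365 [ 0.5955 -0.0719  0.0795] [-0.4201  0.007   0.9074] tilt 24.84615213041098 az uphill -0.9536257643391456 z at valve 0.07790785853300793
side base rect ((604.0151977539062, -72.2241439819336), (135.9814910888672, 133.9066619873047), 87.92247772216797)
side tray rect ((512.9751586914062, 244.9829864501953), (264.95599365234375, 110.67198181152344), 80.07732391357422)
side slide rect 354 ((507.50909423828125, 250.508056640625), (94.0893783569336, 82.75629425048828), 80.01316833496094)
```

View pics/s.png

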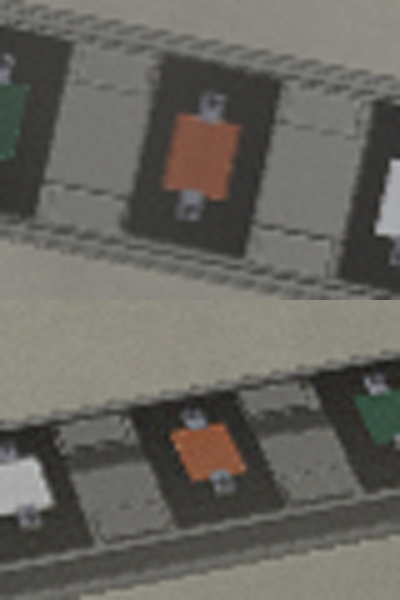

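The crops show the copper slide square in its middle slot: centre about (508, 249.4) mm, long axis about -10.5°. The stage comes out at yaw -2°, tilt about 26°, face centre about (594, -70.5, 78) mm. All of this fits the given sizes.

```bash
cat >> h.py <<'E'
from scipy.spatial.transform import Rotation as Ro
def go(p,R,verbose=True):
    o=ctrl.get_obs();R0=Ro.from_euler("xyz",o["eef_rot"])
    s=R0.inv().apply(np.array(p)-o["ee_pos"])*1000;r=(R0.inv()*R).as_rotvec()
    print("t",round(float(o["time_s"]),2),"shift",s.round(1),"turn",r.round(4),"F",np.round(o["force"],1),"M",np.round(o["moment"],2),"w",round(float(o["grip_width"]),4),"q",np.round(o["qpos"],2))
E
python3 - <<'E'
from h import *
go([.508,.2495,.12],Ro.from_euler("xyz",[np.pi,0,2.957]))
E
```

```text
t 0.1 shift [ 562.6 -611.1   85.6] turn [-3.0000e-04 -1.4000e-03 -2.6092e+00] F [ 0.3  0.3 -0.8] M [-0.02 -0.02  0.  ] w 0.0941 q [-1.29  0.3   1.52 -0.    1.32 -0.07]
```

>>> arm_command(plan=[[[562.6,-611.1,0,0,0,-2.609,-0.49],[562.6,-611.1,0,0,0,-2.609,-0.49],[562.6,-611.1,0,0,0,-2.609,-0.49],[562.6,-611.1,0,0,0,-2.609,-0.49],[562.6,-611.1,0,0,0,-2.609,-0.49],[562.6,-611.1,0,0,0,-2.609,-0.49],[562.6,-611.1,0,0,0,-2.609,-0.49],[562.6,-611.1,0,0,0,-2.609,-0.49],[562.6,-611.1,0,0,0,-2.609,-0.49],[562.6,-611.1,0,0,0,-2.609,-0.49],[562.6,-611.1,0,0,0,-2.609,-0.49],[562.6,-611.1,0,0,0,-2.609,-0.49]]], squeeze=15)

```text
time_s: 1.3
ee_pos: [0.4193, 0.0387, 0.2055]
eef_rot: [3.141, 0.0, 2.154]
force: [1.4, -1.5, 0.1]
grip_width: 0.0699
grip_force: 0.0
```

```bash
python3 - <<'E'
from h import *
go([.508,.2495,.205],Ro.from_euler("xyz",[np.pi,0,2.957]));print(ctrl.get_obs()["ee_pos"])
E
```

```text
t 1.3 shift [127.1 190.2   0.5] turn [ 1.000e-04  3.000e-04 -8.028e-01] F [ 1.4 -1.5  0.1] M [-0.03 -0.1   0.05] w 0.0699 q [ 0.    0.01  1.86 -0.    1.28 -0.58]
[0.41928086 0.03865741 0.20549819]
```

>>> arm_command(plan=[[[127,190,0,0,0,-0.803,-0.49],[127,190,0,0,0,-0.803,-0.49],[127,190,0,0,0,-0.803,-0.49],[127,190,0,0,0,-0.803,-0.49],[127,190,0,0,0,-0.803,-0.49],[127,190,0,0,0,-0.803,-0.49],[127,190,85,0,0,-0.803,-0.49],[127,190,130,0,0,-0.803,-0.49],[127,190,130,0,0,-0.803,-0.49],[127,190,130,0,0,-0.803,-0.49]]])

```text
time_s: 2.3
ee_pos: [0.5068, 0.2456, 0.0713]
eef_rot: [-3.137, -0.006, 2.951]
force: [0.5, -0.2, 0.8]
grip_width: 0.0699
grip_force: 0.0
```

```bash
python3 - <<'E'
from h import *
for n in("side","top"):
    p,d=cams.camera(n)
    if n=="side": cv2.imwrite("pics/a1.png",cv2.resize(p[120:300,280:520],None,fx=3,fy=3))
go([.508,.2495,.009],Ro.from_euler("xyz",[np.pi,0,2.957]));print(ctrl.get_obs()["ee_pos"])
E
```

```text
t 2.4 shift [ 1.9  2.5 67.3] turn [ 0.0001  0.0002 -0.0063] F [0.6 0.8 1.3] M [ 0.06 -0.18  0.01] w 0.07 q [ 0.39  0.47  1.6   0.    1.07 -0.99]
[0.50936355 0.2466364  0.07632848]
```

View pics/a1.png

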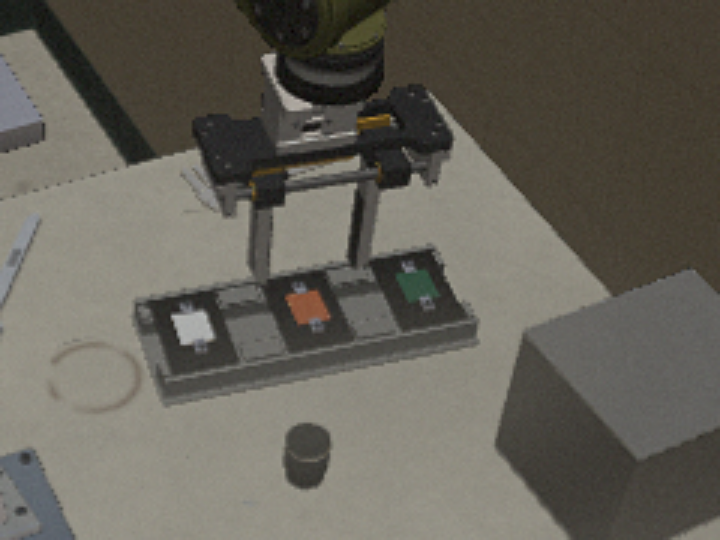

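The fingers, tips at about (260,275) and (360,262), straddle the copper slide at (308,308), still about 50 mm above it. Neighbouring slides are clear, so I descend.

>>> arm_command(plan=[[[2,2.5,20,0,0,-0.006,-0.49],[2,2.5,40,0,0,-0.006,-0.49],[2,2.5,55,0,0,-0.006,-0.49],[2,2.5,63,0,0,-0.006,-0.49],[2,2.5,67,0,0,-0.006,-0.49],[2,2.5,67,0,0,-0.006,-0.49],[2,2.5,67,0,0,-0.006,-0.49]]])

```text
time_s: 3.1
ee_pos: [0.508, 0.2495, 0.0092]
eef_rot: [3.141, 0.001, 2.957]
force: [0.1, 0.8, 0.1]
grip_width: 0.07
grip_force: 0.0
```

```bash
python3 - <<'E'
from h import *
go([.508,.2495,.009],Ro.from_euler("xyz",[np.pi,0,2.957]));print(ctrl.get_obs()["ee_pos"])
E
```

```text
t 3.1 shift [-0.  -0.   0.2] turn [ 0.0006  0.0009 -0.0002] F [0.1 0.8 0.1] M [ 0.09 -0.1   0.02] w 0.07 q [ 0.39  0.57  1.64  0.    0.93 -0.99]
[0.50796083 0.24951831 0.00923804]
```

>>> arm_command(plan=[[[0,0,0,0,0,0,0.3],[0,0,0,0,0,0,0.3],[0,0,0,0,0,0,0.3],[0,0,0,0,0,0,0.3],[0,0,0,0,0,0,0.3],[0,0,0,0,0,0,0.3]]], squeeze=20)

```text
time_s: 3.7
ee_pos: [0.5077, 0.2494, 0.0088]
eef_rot: [3.141, 0.0, 2.957]
force: [-0.1, 0.3, 4.7]
grip_width: 0.0537
grip_force: 20.0
```

>>> arm_command(plan=[[[0,0,-4,0,0,0,0.3],[0,0,-10,0,0,0,0.3],[0,0,-30,0,0,0,0.3],[0,0,-70,0,0,0,0.3],[0,0,-110,0,0,0,0.3],[0,0,-150,0,0,0,0.3],[0,0,-150,0,0,0,0.3],[0,0,-150,0,0,0,0.3],[0,0,-150,0,0,0,0.3]]])

```text
time_s: 4.6
ee_pos: [0.5069, 0.2491, 0.1571]
eef_rot: [-3.14, -0.002, 2.957]
force: [-0.1, -0.4, -1.6]
grip_width: 0.0535
grip_force: 20.0
```

```bash
python3 - <<'E'
from h import *
p,d=cams.camera("side");cv2.imwrite("pics/a2.png",cv2.resize(p[100:270,290:500],None,fx=3.5,fy=3.5))
p,d=cams.camera("top")
# copper in both
go([.508,.2495,.159],Ro.from_euler("xyz",[np.pi,0,2.957]))
E
```

```text
t 4.7 shift [-0.9  0.6 -2. ] turn [-0.0014 -0.002  -0.0003] F [ 0.7  0.2 -1.3] M [-0.   -0.07 -0.01] w 0.054 q [ 0.39  0.38  1.53 -0.    1.23 -0.99]
```

View pics/a2.png

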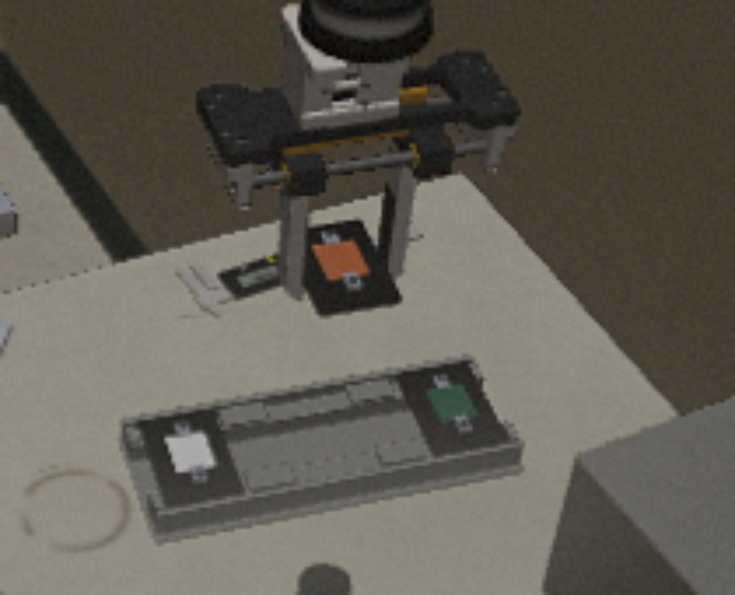

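The slide is held square and flat between the fingers at (340,260). The white and green slides are still in the tray. Next is the hover over the stage, tilted about 9° steeper than the face so that the lower edge touches first.

```bash
cat >> h.py <<'E'
FC=np.array([.5942,-.0705,.078]);YAW=-2.0;T0=26.
def Rs(t): return Ro.from_euler("xyz",[0,-t,YAW],degrees=True)
FLIP=Ro.from_matrix(np.diag([-1.,1,-1]))
def pose(t,du,dn,dy=0,off=(0,0,11),T=T0):
    """tool pose with slide tilt t; lower edge du uphill of pins, dn above face (mm)"""
    a=Rs(T).as_matrix();b=Rs(t).as_matrix()
    L=FC+(a[:,0]*(-40+du)+a[:,1]*dy+a[:,2]*dn)/1e3
    C=L+.040*b[:,0];R=Rs(t)*FLIP
    return C+R.apply(np.array(off)/1e3),R
E
python3 - <<'E'
from h import *
p,R=pose(35,6,45);print(p);go(p,R)
E
```

```text
[ 0.58299655 -0.07010877  0.1174735 ]
t 4.7 shift [-133.5 -299.7   39.7] turn [-0.047  -0.6119 -0.1449] F [ 0.7  0.2 -1.3] M [-0.   -0.07 -0.01] w 0.054 q [ 0.39  0.38  1.53 -0.    1.23 -0.99]
```

>>> arm_command(plan=[[[-133,-300,-10,-0.047,-0.612,-0.145,0.3],[-133,-300,-10,-0.047,-0.612,-0.145,0.3],[-133,-300,-10,-0.047,-0.612,-0.145,0.3],[-133,-300,-10,-0.047,-0.612,-0.145,0.3],[-133,-300,-10,-0.047,-0.612,-0.145,0.3],[-133,-300,-10,-0.047,-0.612,-0.145,0.3],[-133,-300,-10,-0.047,-0.612,-0.145,0.3],[-133,-300,10,-0.047,-0.612,-0.145,0.3],[-133,-300,38,-0.047,-0.612,-0.145,0.3],[-133,-300,38,-0.047,-0.612,-0.145,0.3],[-133,-300,38,-0.047,-0.612,-0.145,0.3],[-133,-300,38,-0.047,-0.612,-0.145,0.3]]])

```text
time_s: 5.9
ee_pos: [0.5836, -0.0698, 0.1216]
eef_rot: [3.141, 0.614, 3.107]
force: [-0.1, -0.1, -0.4]
grip_width: 0.0536
grip_force: 20.0
```

```bash
python3 - <<'E'
from h import *
p,d=cams.camera("side")
o=ctrl.get_obs();R=Ro.from_euler("xyz",o["eef_rot"])
e=proj("side",o["ee_pos"]+R.apply([0,0,-.0195]))  # coupon top ~8.5mm above underside? 
hsv=cv2.cvtColor(p,cv2.COLOR_BGR2HSV)
m=((hsv[...,0]<14)&(hsv[...,1]>110)&(hsv[...,2]>60)).astype(np.uint8);w=np.zeros_like(m);q=e[0].astype(int);w[q[1]-25:q[1]+25,q[0]-25:q[0]+25]=1
ys,xs=np.where(m*w>0);print("copper px",xs.mean(),ys.mean(),len(xs),"expected",e)
for ax in np.eye(3): print("px per 5mm tool",ax,proj("side",o["ee_pos"]+R.apply(np.array([0,0,-.0195])+.005*ax))-e)
p2,R2=pose(35,6,45);go(p2,R2)
cv2.imwrite("pics/a3.png",cv2.resize(p[190:350,190:350],None,fx=3.7,fy=3.7,interpolation=cv2.INTER_CUBIC))
E
```

```text
copper px 261.1875 250.359375 64 expected [[260.84700117 250.83467389]]
px per 5mm tool [1. 0. 0.] [[-0.43746073 -0.43569234]]
px per 5mm tool [0. 1. 0.] [[ 2.39308575 -0.71284971]]
px per 5mm tool [0. 0. 1.] [[0.63667114 2.35389657]]
t 5.95 shift [ 3.1 -0.3  3.1] turn [0.0009 0.0041 0.0001] F [ 0.4  0.3 -0.9] M [ 0.06  0.24 -0.02] w 0.0538 q [-0.23  0.21  1.98  0.33  0.36 -2.04]
```

View pics/a3.png

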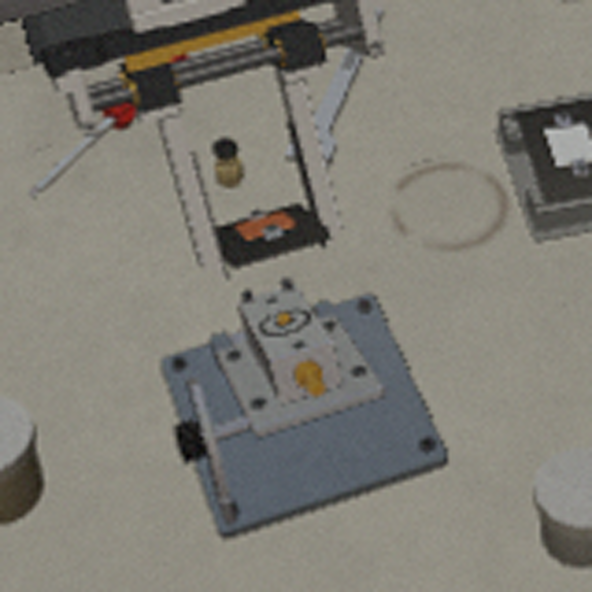

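The copper shows in the grip at about (262,226) of the crop, above the stage with the pins at (247,296) and (287,284). Its measured pixel matches the kinematic prediction to under 1 mm. I go down to just above the face.

```bash
python3 - <<'E'
from h import *
for dn in(25,8):go(*pose(35,5,dn,-.4))
E
```

```text
t 5.95 shift [ 7.3 -0.7 22.7] turn [0.0009 0.0041 0.0001] F [ 0.4  0.3 -0.9] M [ 0.06  0.24 -0.02] w 0.0538 q [-0.23  0.21  1.98  0.33  0.36 -2.04]
t 5.95 shift [10.  -0.8 39.5] turn [0.0009 0.0041 0.0001] F [ 0.4  0.3 -0.9] M [ 0.06  0.24 -0.02] w 0.0538 q [-0.23  0.21  1.98  0.33  0.36 -2.04]
```

>>> arm_command(plan=[[[7.3,-0.7,23,0.001,0.004,0,0.3],[8.5,-0.8,30,0.001,0.004,0,0.3],[10,-0.8,36,0.001,0.004,0,0.3],[10,-0.8,39,0.001,0.004,0,0.3],[10,-0.8,39,0.001,0.004,0,0.3],[10,-0.8,39,0.001,0.004,0,0.3],[10,-0.8,39,0.001,0.004,0,0.3]]])

```text
time_s: 6.65
ee_pos: [0.5975, -0.0713, 0.0833]
eef_rot: [3.141, 0.61, 3.106]
force: [-0.2, 0.7, -1.2]
grip_width: 0.0536
grip_force: 20.0
```

```bash
python3 - <<'E'
from h import *
for dn in(8,6,0):go(*pose(35,5,dn,-.4))
p,d=cams.camera("side");p2=cv2.resize(p[230:330,220:320],None,fx=6,fy=6,interpolation=cv2.INTER_CUBIC);cv2.imwrite("pics/a4.png",p2)
E
```

```text
t 6.65 shift [-0.9  0.2  0.1] turn [-0.0001 -0.0009 -0.0004] F [-0.2  0.7 -1.2] M [0.08 0.25 0.04] w 0.0536 q [-0.23  0.31  1.96  0.4   0.29 -2.11]
t 6.65 shift [-0.6  0.2  2.1] turn [-0.0001 -0.0009 -0.0004] F [-0.2  0.7 -1.2] M [0.08 0.25 0.04] w 0.0536 q [-0.23  0.31  1.96  0.4   0.29 -2.11]
t 6.65 shift [0.4 0.2 8. ] turn [-0.0001 -0.0009 -0.0004] F [-0.2  0.7 -1.2] M [0.08 0.25 0.04] w 0.0536 q [-0.23  0.31  1.96  0.4   0.29 -2.11]
```

View pics/a4.png

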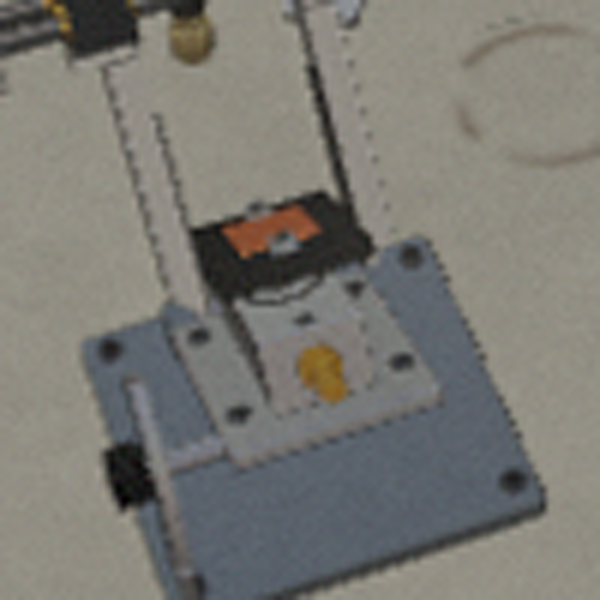

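The slide (front edge about (280,280) of the crop) hovers over the chuck, centred over it and tilted steeper than the face. Now I feel down with the lower edge.

>>> arm_command(plan=[[[-0.5,0,2,0,0,0,0.3],[-0.3,0,4,0,0,0,0.3],[-0.1,0,5,0,0,0,0.3],[-0.1,0,5,0,0,0,0.3]]])

```text
time_s: 7.1
ee_pos: [0.6003, -0.0713, 0.0785]
eef_rot: [3.141, 0.609, 3.106]
force: [0.3, -0.3, -0.4]
grip_width: 0.0538
grip_force: 20.0
```

>>> arm_command(plan=[[[0.1,0,0.5,0,0,0,0.3],[0.2,0,1,0,0,0,0.3],[0.2,0,1,0,0,0,0.3]]])

```text
time_s: 7.4
ee_pos: [0.6007, -0.0713, 0.0778]
eef_rot: [3.141, 0.609, 3.106]
force: [-0.2, -0.7, -1.6]
grip_width: 0.0538
grip_force: 20.0
```

>>> arm_command(plan=[[[0.1,0,0.5,0,0,0,0.3],[0.2,0,1,0,0,0,0.3],[0.2,0,1,0,0,0,0.3]]])

```text
time_s: 7.7
ee_pos: [0.6012, -0.0714, 0.077]
eef_rot: [3.141, 0.609, 3.106]
force: [-0.4, 0.1, 0.0]
grip_width: 0.0532
grip_force: 20.0
```

>>> arm_command(plan=[[[0.1,0,0.5,0,0,0,0.3],[0.2,0,1,0,0,0,0.3],[0.2,0,1,0,0,0,0.3]]])

```text
time_s: 8.0
ee_pos: [0.6017, -0.0714, 0.0762]
eef_rot: [3.141, 0.61, 3.106]
force: [-1.4, 1.6, 4.1]
grip_width: 0.0537
grip_force: 20.0
```

>>> arm_command(plan=[[[0.1,0,0.5,0,0,0,0.3],[0.2,0,1,0,0,0,0.3],[0.2,0,1,0,0,0,0.3]]])

```text
time_s: 8.3
ee_pos: [0.6022, -0.0715, 0.0753]
eef_rot: [3.142, 0.61, 3.106]
force: [-0.4, 0.1, 4.9]
grip_width: 0.0535
grip_force: 20.0
```

```bash
python3 - <<'E'
from h import *
go(*pose(35,5,0,-.4))
E
```

```text
t 8.3 shift [-0.4  0.3 -1.3] turn [-0.0003 -0.0009 -0.0004] F [-0.4  0.1  4.9] M [ 0.16 -0.13  0.14] w 0.0535 q [-0.23  0.34  1.95  0.41  0.28 -2.13]
```

>>> arm_command(plan=[[[1,0,-0.9,0,0,0,0.3],[2,0,-1.0,0,0,0,0.3],[3,0,-1.1,0,0,0,0.3],[3,0,-1.1,0,0,0,0.3]]])

```text
time_s: 8.7
ee_pos: [0.5986, -0.0713, 0.0739]
eef_rot: [3.141, 0.609, 3.106]
force: [-1.1, 0.3, 1.7]
grip_width: 0.054
grip_force: 20.0
```

>>> arm_command(plan=[[[0.5,0,-0.1,0,0,0,0.3],[1,0,-0.2,0,0,0,0.3],[1,0,-0.2,0,0,0,0.3]]])

```text
time_s: 9.0
ee_pos: [0.5978, -0.0712, 0.0737]
eef_rot: [3.141, 0.609, 3.106]
force: [-0.7, -0.8, 1.7]
grip_width: 0.0536
grip_force: 20.0
```

>>> arm_command(plan=[[[0.5,0,-0.1,0,0,0,0.3],[1,0,-0.2,0,0,0,0.3],[1,0,-0.2,0,0,0,0.3]]])

```text
time_s: 9.3
ee_pos: [0.5973, -0.0713, 0.0737]
eef_rot: [3.142, 0.61, 3.106]
force: [2.4, 0.1, 2.7]
grip_width: 0.0539
grip_force: 20.0
```

```bash
python3 - <<'E'
from h import *
go(*pose(35,0,0,-.4))
E
```

```text
t 9.3 shift [-0.4  0.3 -0.6] turn [-0.0003 -0.0008 -0.0005] F [2.4 0.1 2.7] M [ 0.09 -0.41  0.08] w 0.0539 q [-0.23  0.33  1.96  0.43  0.27 -2.15]
```

>>> arm_command(plan=[[[0.4,0,-0.1,0,0,0,0.3],[0.7,0,-0.1,0,0,0,0.3],[0.7,0,-0.1,0,0,0,0.3],[0.7,0,-0.1,0,0,0,0.3]]])

```text
time_s: 9.7
ee_pos: [0.597, -0.0713, 0.0738]
eef_rot: [-3.141, 0.611, 3.106]
force: [5.4, 0.9, 4.2]
grip_width: 0.0534
grip_force: 20.0
```

```bash
python3 - <<'E'
from h import *
go(*pose(35,0,0,-.4))
go(*pose(29,0,0,-.4))
go(*pose(26,0,0,-.4))
E
```

```text
t 9.7 shift [-0.6  0.3 -0.4] turn [-0.0004  0.0001 -0.0004] F [5.4 0.9 4.2] M [ 0.26 -1.1   0.08] w 0.0534 q [-0.23  0.33  1.97  0.43  0.27 -2.15]
t 9.7 shift [0.8 0.3 3.8] turn [-0.0004  0.1048 -0.0004] F [5.4 0.9 4.2] M [ 0.26 -1.1   0.08] w 0.0534 q [-0.23  0.33  1.97  0.43  0.27 -2.15]
t 9.7 shift [1.6 0.3 5.8] turn [-0.0004  0.1572 -0.0004] F [5.4 0.9 4.2] M [ 0.26 -1.1   0.08] w 0.0534 q [-0.23  0.33  1.97  0.43  0.27 -2.15]
```

>>> arm_command(plan=[[[0.1,0,1,0,0.026,0,0.3],[0.4,0,2,0,0.052,0,0.3],[0.7,0,3.1,0,0.078,0,0.3],[1.0,0,4.1,0,0.105,0,0.3],[1.0,0,4.1,0,0.105,0,0.3],[1.0,0,4.1,0,0.105,0,0.3]]])

```text
time_s: 10.3
ee_pos: [0.598, -0.0713, 0.0692]
eef_rot: [3.141, 0.505, 3.106]
force: [1.7, -0.5, 4.4]
grip_width: 0.0538
grip_force: 20.0
```

```bash
python3 - <<'E'
from h import *
go(*pose(29,0,0,-.4))
go(*pose(26,0,0,-.4))
E
```

```text
t 10.3 shift [-1.   0.3 -0.6] turn [-0.0001 -0.0008 -0.0004] F [ 1.7 -0.5  4.4] M [-0.05 -0.51 -0.01] w 0.0538 q [-0.22  0.36  1.89  0.23  0.4  -1.94]
t 10.3 shift [-0.4  0.3  1.5] turn [-0.0001  0.0515 -0.0004] F [ 1.7 -0.5  4.4] M [-0.05 -0.51 -0.01] w 0.0538 q [-0.22  0.36  1.89  0.23  0.4  -1.94]
```

>>> arm_command(plan=[[[0.2,0,0.7,0,0.018,0,0.3],[0.5,0,1.4,0,0.035,0,0.3],[0.5,0,1.4,0,0.035,0,0.3],[0.5,0,1.4,0,0.035,0,0.3]]])

```text
time_s: 10.7
ee_pos: [0.598, -0.0713, 0.0681]
eef_rot: [3.141, 0.469, 3.106]
force: [-7.8, -0.3, 13.0]
grip_width: 0.0539
grip_force: 20.0
```

>>> arm_command(plan=[[[0.2,0,0.7,0,0.0165,0,0.3],[0.2,0,0.7,0,0.0165,0,0.3],[0.2,0,0.7,0,0.0165,0,0.3]]])

```text
time_s: 11.0
ee_pos: [0.598, -0.0713, 0.0676]
eef_rot: [3.141, 0.452, 3.106]
force: [-10.8, 0.5, 15.6]
grip_width: 0.0539
grip_force: 20.0
```

```bash
python3 - <<'E'
from h import *
go(*pose(26,0,0,-.4))
o=ctrl.get_obs();print("F in stage",Rs(26).inv().apply(o["force"]).round(1),"M",Rs(26).inv().apply(o["moment"]).round(2))
E
```

```text
t 11.0 shift [-1.1  0.3 -0. ] turn [-0.     -0.0014 -0.0003] F [-10.8   0.5  15.6] M [-0.08  0.37 -0.1 ] w 0.0539 q [-0.21  0.37  1.86  0.17  0.47 -1.89]
F in stage [-2.8  0.1 18.8] M [-0.12  0.36 -0.05]
```

>>> arm_command(plan=[[[0,0,-0.5,0,-0.008,0,0.3],[0.2,0,-1,0,-0.016,0,0.3],[0.2,0,-1,0,-0.016,0,0.3],[0.2,0,-1,0,-0.016,0,0.3]]])

```text
time_s: 11.4
ee_pos: [0.598, -0.0713, 0.0681]
eef_rot: [3.142, 0.469, 3.106]
force: [3.7, 0.3, 4.9]
grip_width: 0.0535
grip_force: 20.0
```

```bash
cat >> h.py <<'E'
def feel(t=26.5):
    # mean over a few readings taken while cameras let time pass
    F=[];M=[]
    for i in range(3):
        cams.camera("side");o=ctrl.get_obs();F.append(o["force"]);M.append(o["moment"])
    f=Rs(t).inv().apply(np.mean(F,0));m=Rs(t).inv().apply(np.mean(M,0));L=.2
    print("Fstage",f.round(1),"M",m.round(3),"COPx mm",(1000*((-(L-.011))*f[0]-(m[1]-.1))/f[2]).round(1),"sd",np.std(F,0).round(1),"cmd tilt",np.degrees(o["eef_rot"][1]).round(2))
    go(*pose(26,0,0,-.4))
E
python3 -c "
from h import *
feel()"
```

```text
Fstage [ 5.6 -0.2  2.8] M [-0.005 -1.028 -0.013] COPx mm 22.8 sd [0.5 0.2 0.4] cmd tilt 26.89
t 11.55 shift [-1.   0.3  0.4] turn [-0.0002  0.0155 -0.0005] F [ 4.4 -0.5  5.3] M [-0.01 -1.04 -0.06] w 0.0538 q [-0.22  0.37  1.87  0.19  0.45 -1.9 ]
```

>>> arm_command(plan=[[[0,0,0.3,0,0,0,0.3],[0,0,0.5,0,0,0,0.3],[0,0,0.5,0,0,0,0.3]]])

```text
time_s: 11.85
ee_pos: [0.5981, -0.0713, 0.0677]
eef_rot: [3.142, 0.469, 3.106]
force: [0.5, -0.2, 7.8]
grip_width: 0.0534
grip_force: 20.0
```

```bash
python3 -c "
from h import *
feel()"
```

```text
Fstage [ 4.1 -0.7  7.2] M [-0.049 -0.715 -0.052] COPx mm 6.6 sd [0.3 0.5 0.1] cmd tilt 26.88
t 12.0 shift [-1.   0.3  0. ] turn [-0.0001  0.0154 -0.0004] F [ 0.7 -0.2  8.3] M [-0.04 -0.7  -0.04] w 0.0535 q [-0.22  0.37  1.87  0.19  0.45 -1.9 ]
```

>>> arm_command(plan=[[[0,0,0.3,0,0,0,0.3],[0,0,0.5,0,0,0,0.3],[0,0,0.5,0,0,0,0.3]]])

```text
time_s: 12.3
ee_pos: [0.5982, -0.0713, 0.0677]
eef_rot: [3.142, 0.469, 3.106]
force: [-8.1, 0.2, 17.8]
grip_width: 0.0534
grip_force: 20.0
```

```bash
python3 -c "
from h import *
feel()"
```

```text
Fstage [ 1.  -0.2 18.4] M [-0.042 -0.132 -0.031] COPx mm 2.3 sd [0.6 0.4 0.4] cmd tilt 26.89
t 12.45 shift [-0.9  0.3 -0. ] turn [-0.0001  0.0155 -0.0003] F [-7.5  0.5 16.7] M [-0.09 -0.1  -0.06] w 0.0538 q [-0.22  0.37  1.87  0.19  0.45 -1.9 ]
```

>>> arm_command(plan=[[[0,0,-0.3,0,0,0,0.3],[0,0,-0.3,0,0,0,0.3],[0,0,-0.3,0,0,0,0.3]]])

```text
time_s: 12.75
ee_pos: [0.5982, -0.0713, 0.0677]
eef_rot: [3.142, 0.469, 3.106]
force: [-2.4, 0.4, 11.3]
grip_width: 0.054
grip_force: 20.0
```

```bash
python3 -c "
from h import *
feel(26.9)
p,d=cams.camera('side')
cv2.imwrite('pics/a5.png',cv2.resize(p[240:340,220:320],None,fx=6,fy=6,interpolation=cv2.INTER_CUBIC))
print(ctrl.get_obs()['time_s'])
"
```

```text
Fstage [ 3.5 -0.4 11.4] M [-0.038 -0.46  -0.019] COPx mm -9.1 sd [0.4 0.3 0.3] cmd tilt 26.89
t 12.9 shift [-0.9  0.3  0. ] turn [-0.0001  0.0155 -0.0004] F [-2.5 -0.7 12.1] M [-0.07 -0.5  -0.02] w 0.0536 q [-0.22  0.37  1.87  0.19  0.45 -1.9 ]
12.95
```

View pics/a5.png

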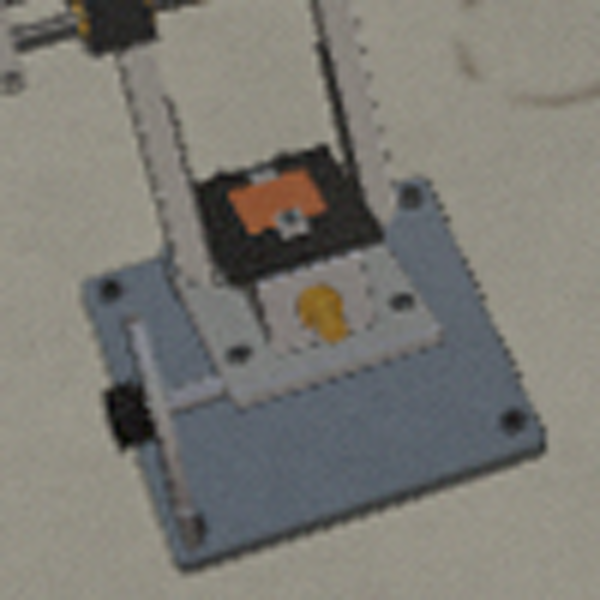

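The slide lies on the chuck with the uphill edge running from (228,283) to (385,240) of the crop and the pins hidden under the low end. I check the centring numerically against the valve and ring seen earlier.

```bash
python3 - <<'E'
from h import *
T=26.9;a=Rs(T).as_matrix();np.set_printoptions(suppress=True,precision=4)
# brass valve + dark ring centroids before placing
for n,c in(("top",(390,219)),("side",(266.2,275.6))):
    p=np.load(f"pics/{n}0.npz")["p"];h=cv2.cvtColor(p,cv2.COLOR_BGR2HSV);x0,y0=int(c[0])-9,int(c[1])-8
    r=p[y0:y0+17,x0:x0+19].astype(float);sat=(r[...,2]-r[...,0]).clip(0);sat[sat<25]=0
    yy,xx=np.mgrid[y0:y0+17,x0:x0+19];v=np.array([(sat*xx).sum(),(sat*yy).sum()])/sat.sum()
    g=r.max(2);med=np.median(g);wt=(med-25-g).clip(0);wt[np.hypot((xx-v[0]),(yy-v[1])*1.3)>8.5]=0
    k=np.array([(wt*xx).sum(),(wt*yy).sum()])/wt.sum();print(n,"valve",v,"ring",k)
    if n=="side": V=v;Rg=k
    else: VT=v;RT=k
for u,w in((VT,V),(RT,Rg)):
    X,e=tri(u,w);print("tri",X,e,"rel FC stage mm",(a.T@(X-FC)*1e3))
p,d=cams.camera("side");hs=p.astype(int);o=ctrl.get_obs();R=Ro.from_euler("xyz",o["eef_rot"])
e=proj("side",o["ee_pos"]+R.apply([0,0,-.0205]))[0];q=e.astype(int)
r=hs[q[1]-14:q[1]+14,q[0]-18:q[0]+18];s=(r[...,2]-r[...,0]).clip(0);s[s<30]=0
yy,xx=np.mgrid[q[1]-14:q[1]+14,q[0]-18:q[0]+18]
# keep only blob near e
k,l,st,c=cv2.connectedComponentsWithStats((s>0).astype(np.uint8));i=1+np.argmax(st[1:,4]);s[l!=i]=0
cp=np.array([(s*xx).sum(),(s*yy).sum()])/s.sum();print("copper",cp,"exp",e,st[i])
print("TCP rel FC stage",a.T@(o["ee_pos"]-FC)*1e3)
E
```

```text
top valve [389.9346 218.9144] ring [389.5883 218.8678]
side valve [266.2556 275.707 ] ring [266.3524 276.6827]
tri [ 0.5919 -0.0707  0.0815] 1.595416487666744e-05 rel FC stage mm [-0.456  -0.2345  4.1353]
tri [ 0.5922 -0.0705  0.0785] 0.0005215528821378107 rel FC stage mm [-1.5858 -0.1212  1.3885]
copper [265.568  272.8769] exp [265.3946 273.3249] [ 11   9  17  11 107]
TCP rel FC stage [ -1.092   -0.6768 -10.9645]
```

>>> arm_command(plan=[[[0,0,0.1,0,0.004,0,0.3],[0,0,0.1,0,0.004,0,0.3],[0,0,0.1,0,0.004,0,0.3],[0,0,0.1,0,0.004,0,0.3],[0,0,0.1,0,0.004,0,0.3]]])

```text
time_s: 13.5
ee_pos: [0.5981, -0.0713, 0.0677]
eef_rot: [3.141, 0.465, 3.106]
force: [-4.6, 0.1, 13.8]
grip_width: 0.0538
grip_force: 20.0
```

```bash
python3 -c "
from h import *
feel(26.9)"
```

```text
Fstage [ 2.5 -0.5 14.7] M [-0.031 -0.316 -0.041] COPx mm -3.9 sd [0.6 0.4 0.3] cmd tilt 26.65
t 13.65 shift [-1.   0.3  0. ] turn [-0.0001  0.0113 -0.0004] F [-3.7  0.1 14.2] M [-0.02 -0.32 -0.04] w 0.0539 q [-0.22  0.37  1.87  0.18  0.46 -1.9 ]
```

The push is steady at 14–15 N, well under the 35 N slip limit. It acts near the middle of the face, and the slide is still against the pins. Handing in.

```bash
python3 -c "
from station import ctrl
print(ctrl.hand_in())"
```

```text
the job is handed in; nothing more can be done
None
```

I handed the job in at about 13.7 s, with the copper slide gripped against both pins, centred to about 0.5 mm by camera, and pressed at about 15 N near the middle of the face; flush contact and the pushed-in valve are judged from the force readings, not seen directly.

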